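Hold a probe thermometer centred in a pan's guide port

TASK

Check the air temperature in the lidded clear pan: first slide the shutter on its lid fully open, then take the probe thermometer out of its rack and lower its stem, upright, through the guide hole without ever touching the pan, lid, shutter or hole walls with it. Stop when the tip is about half-way down inside the pan and finish still holding the probe there, steady, upright and centred in the hole. Leave the peeler, jam jar and ramekin where they are.

Things in the scene. Friction and masses are not known exactly. Their poses are not given: they have to be found in the camera images.
- probe: probe thermometer, at the start upright in the rack: round steel stem 8 mm in diameter (pointed over the last 6 mm) and 100 mm long, below a white handle 30 mm wide (its x), 18 mm thick (its y, dark display on the -y face, which starts turned roughly towards the robot) and 64 mm tall; origin at the stem's tip, z up the stem, so the handle spans z = 100 to 164 mm; about 60 to 110 g
- probe_tip (a point): the lower tip of the probe's stem (same point as the probe's origin)
- stem_mid (a point): point on the stem's axis 55 mm above its tip; level with the top of the guide hole when the tip is half-way down in the pan
- rack: fixed steel rack that holds the probe: base 80 x 90 mm, two posts, top plate 60 x 84 mm at 104 to 110 mm above the worktop with a 14 mm hole in its middle; the underside of the probe's handle rests on the plate and the stem hangs through the hole, its tip 10 mm above the worktop; origin: centre of the underside, z up
- pan: fixed clear plastic pan 163 x 177 mm, 65 mm high (inner floor 2 mm above the worktop), open inside, closed by a 6 mm metal lid 170 x 184 mm; on the lid a white guide block 56 x 104 mm whose top is 89 mm above the worktop; a straight round guide hole 22 mm in diameter goes through block and lid (24 mm long) into the pan; origin: centre of the pan's underside, z up; the shutter opens along its +y (the block's long direction)
- port (a point): centre of the guide hole's upper mouth, 89 mm above the worktop; at 20 mm to -y of the pan's origin; below it the way is free down to the pan's floor
- shutter_plate (a joint): travel of the steel shutter on top of the guide block, m: 0 = closed over the hole (it starts at 0 to 0.010, covering all or nearly all of the hole), 0.045 = fully open (stop), opens along the pan's +y; stays where it is left; about 2 to 3 N to move; two low rails run beside it
- shutter_knob (a point): middle of the top of the shutter's upright black grip, 118.5 mm above the worktop; the grip is 30 mm wide (pan's x), 12 mm thick (pan's y) and 26 mm tall above the 3 mm shutter sheet (sheet top at 92.5 mm above the worktop); it moves with the shutter and is 14 mm to +y of the hole's axis when closed, 59 mm when open
- peeler: white vegetable peeler 170 x 25 x 18 mm lying loose between pan and rack; leave it alone; origin: centre of its underside
- jam_jar: jam jar with a white lid, 69 mm in diameter, 99 mm tall, loose at the right edge; leave it alone; origin: centre of its underside
- ramekin: white ribbed ramekin, 69 mm in diameter, 46 mm tall, loose at the right edge; leave it alone; origin: centre of its underside
Things that resemble listed ones, but are neither listed nor needed, are in the scene too. Leave any orange or purple look-alike of the probe alone.

How it is judged:
On the way, in this order (a step that is already met when the one before it is completed fails the run):
1. the shutter is fully open while the probe is still in its rack (value of joint shutter_plate above 0.037 m and height (world z) of probe_tip below 0.03 m), for 0.2 s.
2. the probe is lifted clear of the rack (height (world z) of probe_tip above 0.112 m), for 0.1 s.
At the end, for the whole second after the job is handed in: the shutter is open (more than 37 of its 45 mm); the probe hangs in the gripper's fingers, still (under 20 mm/s), its tip 18 to 50 mm above the worktop inside the pan, tip and stem (55 mm above the tip) both within 5 mm of the hole's axis, touching neither pan, lid nor shutter (value of joint shutter_plate above 0.037 m and height (world z) of probe_tip between 0.018 and 0.05 m and horizontal distance between each of probe_tip, stem_mid and port below 0.005 m and contact force between probe and the fingers above 1 N and contact force between probe and pan below 0.3 N and linear speed of probe below 0.02 m/s); the arm keeps its last pose, push and grip.
It fails at once if the probe touches the pan, its lid, guide hole or shutter (more than 0.5 N) (contact force between probe and pan above 0.5 N).
It fails at once if the peeler, jam jar or ramekin is moved by more than 20 mm (distance of any of peeler, jam_jar, ramekin from where it was at the start of the episode above 0.02 m).
It also fails if it takes over 64 s, if anything falls off the work surface, if the arm or the gripper's body presses on something with over 40 N, if the wrist force passes 120 N, or if a joint passes its speed limit or range.

ROBOT

A 7-joint arm with a two-finger parallel gripper is mounted at the origin on a cart in front of the work surface, level with it; the furniture and walls round the work are solid. World frame = base frame: x ahead of the robot, y to its left, z up, the work surface at z = 0. Lengths are in m, angles in rad, forces in N, time in s.
With the tool pointing down it reaches from about 0.425 to 0.95 m from the base axis. Payload 4.7 kg.
Tool frame: the origin (TCP) lies midway between the tips of the shut fingers; the grasp point (between the pads) lies ctrl.pinch_z behind it (ctrl.pinch_z is the distance from the TCP to the grasp point, in m); z points along the fingers, y is the line along which they close (so a half turn about z gives the same grasp; the last joint's range is limited). The gripper opens to 85 mm and grips with 20 to 120 N. Pads are 22 mm wide; open, the fingers measure 114 mm over their backs; the gripper's body (76 mm by 85 mm) begins 54 mm behind the grasp point. The pads swing forward as they close: fully open they stand 13 mm farther back than shut.
Start: joints at [-0.029, 0.469, -0.049, 1.532, 0.024, 1.141, -0.082], TCP at [0.675, 0, 0.231] pointing down, gripper open.
Joint ranges: [-2.59, 2.59], [-0.33, 1.99], [-1.39, 1.29], [0.1, 2.45], [-1.04, 4.18], [0.21, 1.99], [-2.66, 2.66]. Speed limits (rad/s): [2.57, 2.57, 3.14, 3.14, 3.14, 3.14, 3.14].

INTERFACE

Orientations are given as a unit quaternion [w, x, y, z].
In Python, from station import monitor, grab_frame, calibration, workorder, recognise, ctrl gives the robot as it stands. The module is installed in compiled form; this text tells all that it offers.
- The arm moves only by the shell command python3 -m inch 'ROWS' [OPENING] [FORCE]. ROWS is a JSON object of lists of equal length, an entry for each row: "translation": the shift along the tool's x, y, z in units of 500 mm (1.0 is 500 mm), a list of three; "angular": the turn, a rotation vector about the tool's x, y, z in units of 60 degrees (1.0 is 60 degrees), a list of three. A call has 1 to 5 rows; each row shifts and turns the commanded pose from where the row before left it, along the tool's axes as they then stand; what a row does not reach is not made up. A row lasts 1/8 s, in which the tool goes at most 62.5 mm and 10.7 degrees, less where a joint would pass 70% of its speed; a pose out of reach is approached as far as the arm can. A call with a number of a shift or a turn outside -1 to 1 is refused whole. A call with a gripper value outside its range is refused whole. OPENING is the closure, from 0 (fully open) to 1 (shut), set as the call begins (- or left out, the last holds). The fingers move at their own pace and stop on an object; FORCE is the grip in N (left out, the last holds). Time passes only in rows, so rows that do not move let the fingers close. It gives the time, the measured TCP pose, the force, the opening and the grip force at its end, in the units of the state.
- monitor.get_obs(): the state, without advancing time (a new reading comes with each control period).
- grab_frame(name): name is "scene" or "side" or "wrist"; returns the picture (400x640x3 uint8, blue, green, red); there is no depth.
- calibration(name): a dict with "fx", "fy", "cx", "cy" (pixels), "extrinsics" (4x4, takes a point from camera to world coordinates). Camera axes: x right, y up, looking along -z (the intrinsics and any distortion apply to the point x, -y, -z); pixel columns grow to the right and rows downward; lengths in m; the calibration is good to about 2 mm. A picture is of the moment at which its call begins: read the wrist's pose just before it. calibration takes no time and is no camera call; for the wrist camera it gives the pose at the moment of the call.
- workorder.hand_in(): hands the job in; it is judged then, once.
Trained networks look in the newest picture that a camera, given by its name, has taken for a name from the list of things; names that differ only in an ending like _2 or _b are one class to them, and where a whole thing is asked for, a point or a joint stands for the part that bears it (a point fixed in the world has none). Each returns a list of dicts, best first, with "confidence" (0 to 1); they miss things now and then, are a little off and sometimes report something else, mostly with a low value. They report only what shows in the picture. A call takes as long as a camera call. They do not tell look-alikes from the thing itself.
- recognise(label, camera): "at" ([x, y, z] in m, in world coordinates, good to about 4 mm: the middle of the surface that is visible of it).
The state is a dict: "time": time; "joint_positions": joint angles; "joint_vel": joint speeds; "tau": joint torques, N m; "ee_pos": TCP position; "ee_rot": TCP orientation; "contact_force": force on the tool from outside, world axes, zero at the start; "ft_torque": the same for the moment, N m; "grip_width": opening from 0.0 (shut) to 1.0 (fully open); "grip_force": force on a finger pad.
Only numpy, scipy, OpenCV 4.12 (cv2) and the standard library are available. Lean on these libraries where they do the work, as an engineer would, in place of code of your own. Each camera call takes 0.05 s, during which the arm holds its last target. There are 200 camera calls.

## Working session

There is one attempt and no reset: what is moved stays moved. The work goes in short steps, Python scripts to look and compute and a shell command to move; the robot and the scene stay as the last step left them, time stands still between calls to the robot, and variables do not carry over. Pictures are saved under pics/ and viewed, at most 13 in all, crops included, and the job is handed in when it is done.

```bash
mkdir -p pics
cat > h.py <<'E'
import numpy as np, cv2
from station import monitor, grab_frame, calibration, workorder, recognise, ctrl
def ray(c,u,v,z):
    "world point at height z seen at pixel u,v"
    E=np.array(c['extrinsics']);d=E[:3,:3]@np.array([(u-c['cx'])/c['fx'],-(v-c['cy'])/c['fy'],-1]);o=E[:3,3]
    return o+d*(z-o[2])/d[2]
def proj(c,p):
    E=np.array(c['extrinsics']);q=E[:3,:3].T@(np.array(p)-E[:3,3])
    return np.array([c['cx']+c['fx']*q[0]/-q[2], c['cy']-c['fy']*q[1]/-q[2]])
E
python3 - <<'E'
from h import *
o=monitor.get_obs();print({k:np.round(v,3) for k,v in o.items()},ctrl.pinch_z)
a=grab_frame('scene');
for n in ['probe','rack','pan','shutter_knob','peeler','jam_jar','ramekin']:
    print(n,[(np.round(r['at'],3),round(r['confidence'],2)) for r in recognise(n,'scene')[:4]])
b=grab_frame('side')
for n in ['probe','shutter_knob','pan']:
    print(n,[(np.round(r['at'],3),round(r['confidence'],2)) for r in recognise(n,'side')[:4]])
cv2.imwrite('pics/a.png',a);cv2.imwrite('pics/b.png',b)
for n in ['scene','side','wrist']:
    c=calibration(n);print({k:np.round(v,3) for k,v in c.items()})
E
```

```text
{'time': np.float64(0.0), 'joint_positions': array([-0.029,  0.469, -0.049,  1.534,  0.024,  1.141, -0.082]), 'joint_vel': array([-0.   ,  0.001,  0.   ,  0.   , -0.001, -0.   , -0.   ]), 'tau': array([ 1.0000e-03, -5.1032e+01, -4.6000e-02, -2.3772e+01,  1.1000e-02,
        7.0000e-03,  0.0000e+00]), 'ee_pos': array([0.674, 0.   , 0.23 ]), 'ee_rot': array([-0.001,  0.707,  0.707, -0.001]), 'contact_force': array([1.081, 0.256, 0.386]), 'ft_torque': array([-0.016,  0.052, -0.011]), 'grip_force': np.float64(0.0), 'grip_width': np.float64(1.001)} 0.0187
probe [(array([ 0.563, -0.337,  0.131]), 0.9), (array([ 0.565, -0.238,  0.141]), 0.81), (array([ 0.463, -0.212,  0.131]), 0.62)]
rack [(array([ 0.556, -0.241,  0.006]), 0.93), (array([0.488, 0.154, 0.068]), 0.32)]
pan [(array([0.488, 0.154, 0.07 ]), 0.79)]
shutter_knob [(array([0.489, 0.185, 0.093]), 0.73), (array([ 0.496, -0.007,  0.012]), 0.27)]
peeler [(array([ 0.495, -0.009,  0.011]), 0.49)]
jam_jar [(array([ 0.533, -0.473,  0.08 ]), 0.74)]
ramekin [(array([ 0.661, -0.437,  0.023]), 0.95), (array([ 0.558, -0.242,  0.003]), 0.2)]
prob
[... 387 characters left out ...]
     [-0.448,  0.561, -0.696, -0.871],
       [ 0.005,  0.78 ,  0.626,  0.796],
       [ 0.   ,  0.   ,  0.   ,  1.   ]])}
{'fx': np.float64(465.989), 'fy': np.float64(465.989), 'cx': np.float64(317.111), 'cy': np.float64(198.763), 'extrinsics': array([[ 0.999, -0.031,  0.024,  0.575],
       [ 0.039,  0.657, -0.753, -1.015],
       [ 0.008,  0.753,  0.658,  0.91 ],
       [ 0.   ,  0.   ,  0.   ,  1.   ]])}
{'fx': np.float64(340.541), 'fy': np.float64(340.541), 'cx': np.float64(317.915), 'cy': np.float64(201.874), 'extrinsics': array([[ 1.   , -0.001, -0.   ,  0.674],
       [ 0.001,  0.962,  0.273,  0.069],
       [ 0.   , -0.273,  0.962,  0.373],
       [ 0.   ,  0.   ,  0.   ,  1.   ]])}
```

View pics/a.png

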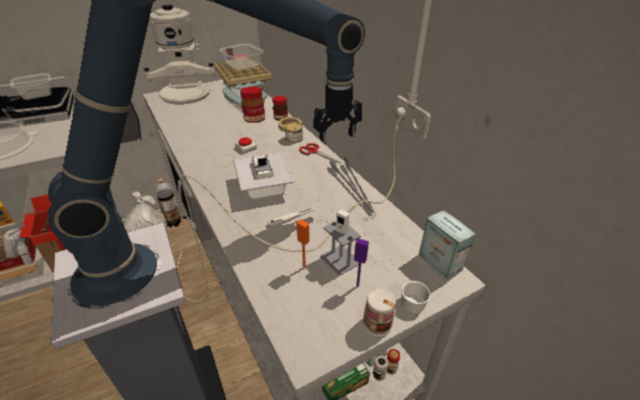

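View pics/b.png

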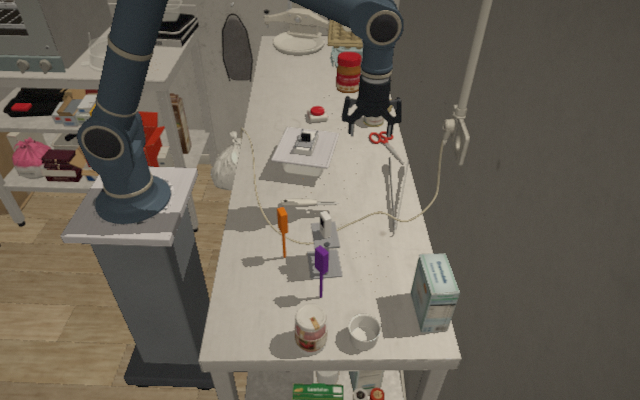

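Candidates: the white probe in the rack at scene (342,218) and side (325,220), the orange look-alike at scene (303,232), and the purple one at scene (361,250). I choose the white one in the rack and will check it in a close crop.

Run:
```python
from h import *
a=cv2.imread('pics/a.png');b=cv2.imread('pics/b.png')
f=lambda im,u,v:cv2.resize(im[v:v+75,u:u+100],(400,300),interpolation=cv2.INTER_CUBIC)
cv2.imwrite('pics/c.png',np.vstack([np.hstack([f(a,215,140),f(a,290,195)]),np.hstack([f(b,260,115),f(b,270,200)])]))
```

```text
(no output)
```

View pics/c.png

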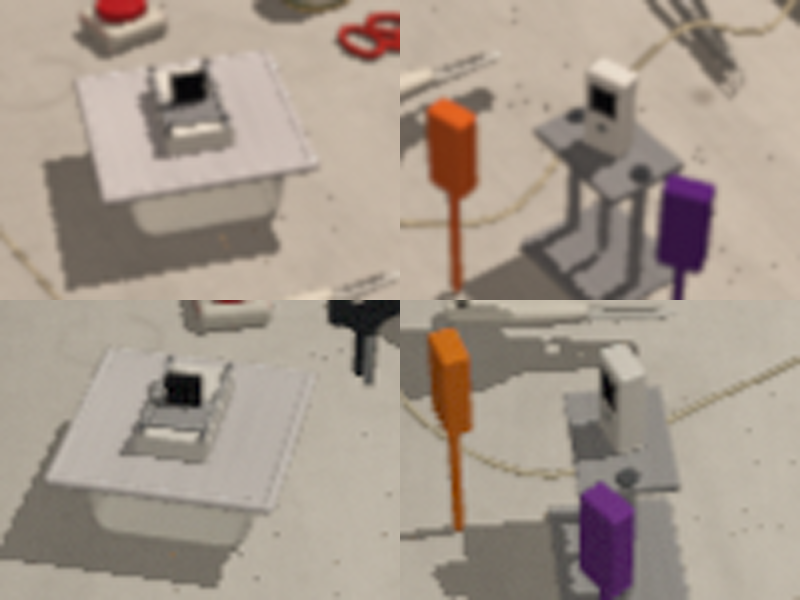

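Run:
```python
from h import *
def lid(n,u0,v0,P):
    c=calibration(n);Q=np.array([ray(c,u0+u/4,v0+v/4,.071)[:2] for u,v in P]);m=Q.mean(0)
    e=[Q[(i+1)%4]-Q[i] for i in range(4)];print(n,Q.round(3).tolist(),m.round(3),[round(np.linalg.norm(x),3) for x in e],[round(float(np.degrees(np.arctan2(x[1],x[0]))),1) for x in e])
lid('scene',215,140,[(78,83),(262,52),(318,163),(105,200)])
lid('side',260,115,[(107,47),(315,72),(270,210),(48,182)])
for n,u,v in [('scene',215+187/4,140+71/4),('side',260+182/4,115+72/4)]:
    print('knob',ray(calibration(n),u,v,.1185))
for n,u,v in [('scene',290+613/4,195+70/4),('side',270+622/4,200+(354-300)/4)]:
    print('probe top',ray(calibration(n),u,v,.174))
c=calibration('scene');P=[(535,130),(598,92+10),(682,165),(618,200)]
print('plate',[ray(c,290+(u-400)/4,195+v/4,.11).round(3)[:2].tolist() for u,v in P])
c=calibration('scene')
print([ray(c,290+(u-400)/4,195+v/4,.174).round(3)[:2].tolist() for u,v in [(588,72),(603,60),(637,72),(620,82)]])
```

```text
scene [[0.427, 0.287], [0.591, 0.265], [0.567, 0.083], [0.396, 0.111]] [0.496 0.186] [np.float64(0.166), np.float64(0.183), np.float64(0.173), np.float64(0.179)] [-7.8, -97.5, 170.8, 80.1]
side [[0.429, 0.303], [0.602, 0.274], [0.569, 0.087], [0.401, 0.113]] [0.5   0.194] [np.float64(0.175), np.float64(0.19), np.float64(0.17), np.float64(0.192)] [-9.5, -99.9, 171.0, 81.6]
knob [0.49748064 0.1894442  0.1185    ]
knob [0.49791912 0.19590859 0.1185    ]
probe top [ 0.79391573 -0.34552969  0.174     ]
probe top [ 0.80107351 -0.21298522  0.174     ]
plate [[0.53, -0.199], [0.581, -0.193], [0.6, -0.272], [0.548, -0.281]]
[[0.552, -0.229], [0.566, -0.222], [0.58, -0.242], [0.566, -0.246]]
```

The white probe sits upright in the grey rack with its dark display facing the robot. The pan's black grip is at scene (262,158). Pan centre is about (0.498, 0.189) with yaw of about -8.5°, and the lid edges measure close to 170 x 184 mm, so this is consistent. I'm moving above the hole now.

```bash
python3 -m inch '{"translation":[[0.06,-0.073,0],[0.06,-0.073,0],[0.06,-0.073,0],[0.06,-0.073,0],[0.06,-0.073,0]],"angular":[[0,0,0],[0,0,0],[0,0,0],[0,0,0],[0,0,0.142]]}' 1 30
python3 -m inch '{"translation":[[0,0,0],[0,0,0]],"angular":[[0,0,0],[0,0,0]]}'
python3 - <<'E'
from h import *
o=monitor.get_obs();print(o['time'],o['ee_pos'],o['ee_rot'])
c=calibration('wrist');w=grab_frame('wrist')
for n in ['shutter_knob','pan']:
    print(n,[(np.round(r['at'],3),round(r['confidence'],2)) for r in recognise(n,'wrist')[:3]])
hole=np.array([.495,.169,.089]);u=np.array([.148,.989,0]);x=np.array([.989,-.148,0])
for p in [hole+x*.028-u*.032,hole+x*.028+u*.072,hole-x*.028-u*.032,hole+u*0]: # block outline
    print(proj(c,p).round(0))
cv2.imwrite('pics/d.png',w)
E
```

```text
time: 1.23
ee_pos: [0.4913, 0.151, 0.2316]
ee_rot: [0.0, 0.759, 0.651, 0.0]
contact_force: [-0.1, 0.6, 0.0]
grip_width: 0.003
grip_force: 0.0
time: 1.48
ee_pos: [0.4932, 0.1496, 0.2317]
ee_rot: [0.0, 0.758, 0.653, 0.0]
contact_force: [-0.6, 0.0, 0.4]
grip_width: 0.001
grip_force: 0.0
1.475 [0.49315415 0.149593   0.23171147] [4.93901557e-04 7.57554811e-01 6.52771226e-01 4.36792950e-04]
shutter_knob [(array([0.498, 0.181, 0.093]), 0.95)]
pan [(array([0.496, 0.209, 0.072]), 0.84)]
[350. 203.]
[353.  76.]
[286. 203.]
[318. 166.]
```

View pics/d.png

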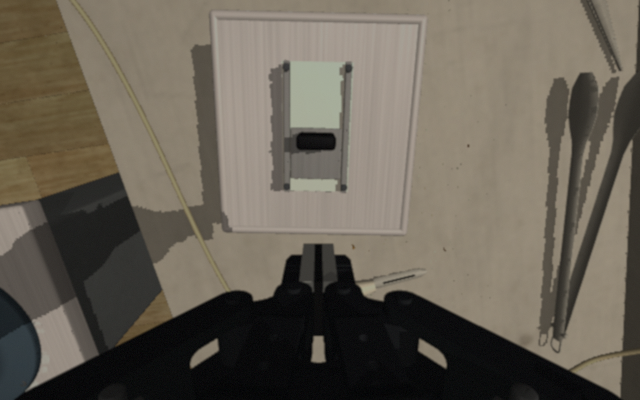

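Lid corners are at (211,13), (425,17), (407,233) and (226,231). The black grip is at (316,141), and the block's white top runs from row 62 to row 192.

Run:
```python
from h import *
c=calibration('wrist')
Q=np.array([ray(c,*p,.071)[:2] for p in [(211,13),(425,17),(407,233),(226,231)]])
B=np.array([ray(c,*p,.089)[:2] for p in [(288,61),(347,61),(341,193),(288,193)]])
for Q in (Q,B):
    e=[Q[(i+1)%4]-Q[i] for i in range(4)];print(Q.mean(0),[np.linalg.norm(x).round(4) for x in e],[round(float(np.degrees(np.arctan2(x[1],x[0]))),1) for x in e])
print('knob',ray(c,316,141,.11),'tool x yaw',np.degrees(2*np.arctan2(.6528,.7576)))
```

```text
[0.49882603 0.19457405] [np.float64(0.1709), np.float64(0.1844), np.float64(0.1713), np.float64(0.1852)] [-9.6, -99.0, 170.7, 80.9]
[0.49820023 0.19792307] [np.float64(0.0458), np.float64(0.1058), np.float64(0.0457), np.float64(0.1058)] [-8.6, -100.1, 171.4, 80.0]
knob [0.49738302 0.19149387 0.11      ] tool x yaw 81.50087467016691
```

```bash
python3 -m inch '{"translation":[[0,0,0.08],[0,0,0.08],[0,0,0.07],[0,0,0.03],[0,0,0]],"angular":[[0,0,0],[0,0,0],[0,0,0],[0,0,0],[0,0,0]]}'
python3 -m inch '{"translation":[[0.03,0,0],[0.03,0,0],[0.03,0,0],[0.02,0,0],[0,0,0]],"angular":[[0,0,0],[0,0,0],[0,0,0],[0,0,0],[0,0,0]]}'
python3 -m inch '{"translation":[[0.008,0,0],[0.008,0,0],[0,0,0]],"angular":[[0,0,0],[0,0,0],[0,0,0]]}'
```

```text
time: 2.25
ee_pos: [0.4926, 0.1495, 0.1007]
ee_rot: [-0.0, 0.758, 0.652, -0.001]
contact_force: [0.3, -0.4, 0.2]
grip_width: -0.001
grip_force: 0.0
time: 2.88
ee_pos: [0.5004, 0.2062, 0.1014]
ee_rot: [-0.0, 0.757, 0.653, 0.0]
contact_force: [-0.6, 0.2, 0.5]
grip_width: 0.003
grip_force: 0.0
time: 3.25
ee_pos: [0.5014, 0.2125, 0.1011]
ee_rot: [-0.0, 0.758, 0.653, -0.0]
contact_force: [-1.3, -1.1, -0.5]
grip_width: 0.0
grip_force: 0.4
```

```bash
python3 -m inch '{"translation":[[0.006,0,0],[0.006,0,0],[0,0,0]],"angular":[[0,0,0],[0,0,0],[0,0,0]]}'
python3 - <<'E'
from h import *
c=calibration('wrist');cv2.imwrite('pics/e.png',grab_frame('wrist')[0:300,170:490])
E
```

```text
time: 3.62
ee_pos: [0.5023, 0.2174, 0.101]
ee_rot: [0.0, 0.758, 0.652, -0.001]
contact_force: [-2.1, -5.1, 1.0]
grip_width: 0.001
grip_force: 2.2
```

View pics/e.png

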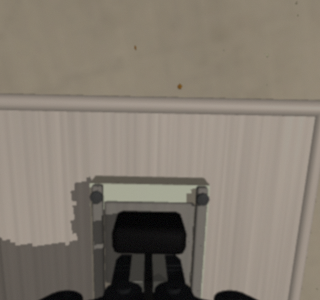

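The fingers are against the grip, which is near the far end of the block. I'll push a little more to confirm the stop.

```bash
python3 -m inch '{"translation":[[0.006,0,0],[0.004,0,0],[0,0,0]],"angular":[[0,0,0],[0,0,0],[0,0,0]]}'
```

```text
time: 4.05
ee_pos: [0.5023, 0.2176, 0.101]
ee_rot: [0.002, 0.759, 0.651, -0.005]
contact_force: [-4.9, -13.9, 7.8]
grip_width: -0.003
grip_force: 7.1
```

```bash
python3 -m inch '{"translation":[[-0.03,0,0],[-0.03,0,-0.06],[-0.05,0,-0.1],[-0.05,0,-0.1],[0,0,0]],"angular":[[0,0,0],[0,0,0],[0,0,0],[0,0,0],[0,0,0]]}' 0
python3 -m inch '{"translation":[[0,0,0]],"angular":[[0,0,0]]}'
python3 - <<'E'
from h import *
c=calibration('wrist');w=grab_frame('wrist');o=monitor.get_obs();print(o['ee_pos'],o['ee_rot'])
print(proj(c,[.4956,.1748,.089]),proj(c,[.4956,.1748,.065]))
cv2.imwrite('pics/f.png',cv2.resize(w[40:240,210:430],None,fx=3,fy=3)[:600,:800])
E
```

```text
time: 4.68
ee_pos: [0.4951, 0.1439, 0.2362]
ee_rot: [0.002, 0.759, 0.651, 0.006]
contact_force: [0.2, 0.1, 0.1]
grip_width: 1.0
grip_force: 0.0
time: 4.8
ee_pos: [0.4918, 0.145, 0.2314]
ee_rot: [-0.0, 0.757, 0.653, 0.001]
contact_force: [0.0, 1.0, -0.3]
grip_width: 0.996
grip_force: 0.0
[0.49131061 0.14500396 0.2306122 ] [-4.01783389e-04  7.57278980e-01  6.53091396e-01  1.18832540e-04]
[318.25616471 154.04374995] [318.18824445 150.43215355]
```

View pics/f.png

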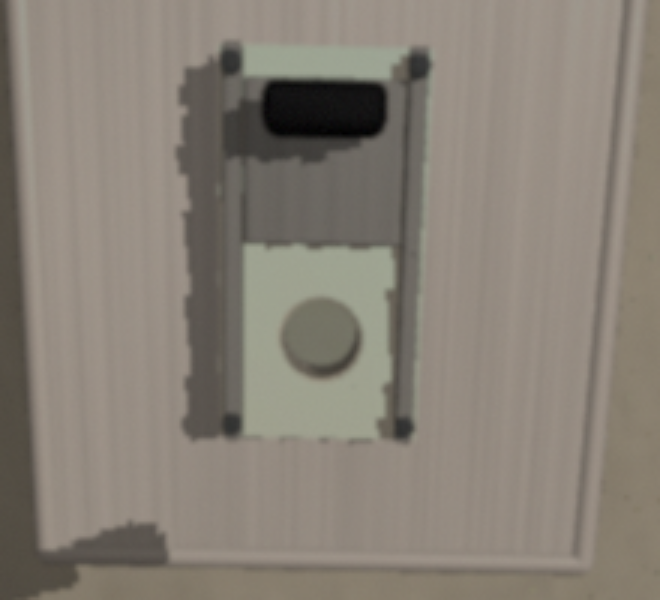

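The shutter is fully open. The hole mouth is at crop (321,337), which is pixel (317,152.3). I'm heading to the rack.

```bash
python3 - <<'E'
from h import *
c=calibration('wrist');print('hole',ray(c,317,152.3,.089))
E
python3 -m inch '{"translation":[[-0.11,0.038,-0.01],[-0.11,0.038,-0.01],[-0.11,0.038,-0.01],[-0.11,0.038,-0.01],[-0.11,0.038,-0.01]],"angular":[[0,0,0],[0,0,0],[0,0,0],[0,0,0],[0,0,0]]}'
python3 -m inch '{"translation":[[-0.11,0.038,-0.01],[-0.11,0.038,0],[0,0,0],[0,0,0]],"angular":[[0,0,0],[0,0,0],[0,0,0],[0,0,0]]}'
python3 - <<'E'
from h import *
c=calibration('wrist');w=grab_frame('wrist');o=monitor.get_obs();print(o['ee_pos'],o['ee_rot'],proj(c,[.566,-.238,.174]))
print([(np.round(r['at'],3),round(r['confidence'],2)) for r in recognise('probe','wrist')[:3]])
cv2.imwrite('pics/g.png',w)
E
```

```text
hole [0.49396865 0.17642196 0.089     ]
time: 5.48
ee_pos: [0.5451, -0.1425, 0.2548]
ee_rot: [-0.001, 0.757, 0.653, -0.0]
contact_force: [0.1, -0.1, -0.8]
grip_width: 1.002
grip_force: 0.0
time: 5.98
ee_pos: [0.5663, -0.2548, 0.2594]
ee_rot: [-0.001, 0.757, 0.653, -0.0]
contact_force: [-0.1, 1.0, 0.1]
grip_width: 0.999
grip_force: 0.0
[ 0.56645713 -0.25405211  0.25985575] [-1.30863074e-03  7.56745540e-01  6.53708249e-01 -1.27474514e-05] [315.90186944 185.01949307]
[(array([ 0.57 , -0.222,  0.173]), 0.88), (array([ 0.324, -0.24 ,  0.013]), 0.82), (array([ 0.578, -0.266,  0.145]), 0.6)]
```

View pics/g.png

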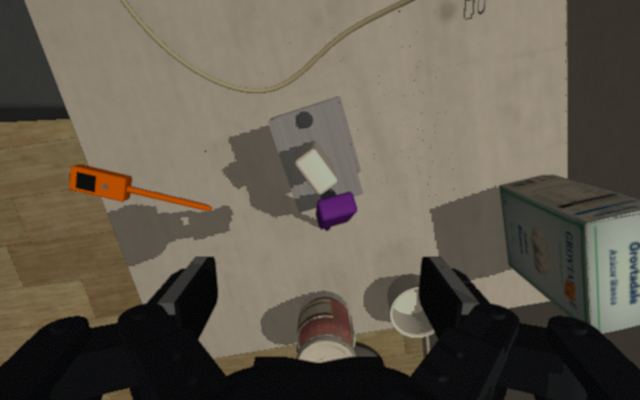

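The white probe top is a tilted rectangle near (317,170), the purple one is beside it at (337,208), and orange is upright at the left. I'll measure the rectangle by colour.

Run:
```python
from h import *
c=calibration('wrist');w=cv2.imread('pics/g.png');r=w[130:200,280:360].astype(int)
print(w[170,317],w[150,330],w[205,340])
m=((r.min(2)>165)).astype(np.uint8)
n,L,S,C=cv2.connectedComponentsWithStats(m);k=L[40,37];print(S[k],C[k])
q=cv2.minAreaRect(np.argwhere(L==k)[:,::-1].astype(np.float32));P=cv2.boxPoints(q)+[280,130];print(P.round(1))
W=np.array([ray(c,*p,.174)[:2] for p in P]);print(W.round(4),W.mean(0));
for i in range(3): d=W[i+1]-W[i];print(np.linalg.norm(d),np.degrees(np.arctan2(d[1],d[0])))
h=cv2.cvtColor(w,cv2.COLOR_BGR2HSV);mp=cv2.inRange(h,(125,80,40),(160,255,255));ys,xs=np.nonzero(mp);print('purple',xs.min(),xs.max(),ys.min(),ys.max())
for uv in [(340,200),(325,228)]: print([ray(c,*uv,z).round(3) for z in (.164,.1)])
s=calibration('side');print('purple side',ray(s,321,248,.16), ray(s,321,297,0),'scene',ray(calibration('scene'),359,286,0))
print('orange', ray(c,210,207,0))
cv2.imwrite('pics/h.png',cv2.resize(w[120:240,270:390],None,fx=5,fy=5))
```

```text
[156 175 171] [106 113 118] [106  35  90]
[   0    0   80   70 5600] [39.5 34.5]
[[280. 130.]
 [359. 130.]
 [359. 199.]
 [280. 199.]]
[[ 0.5483 -0.1972]
 [ 0.5997 -0.2047]
 [ 0.5945 -0.2515]
 [ 0.5401 -0.2436]] [ 0.57066206 -0.22421736]
0.05197340976265315 -8.284436404540392
0.04707123914267359 -96.4138810618491
0.05493562016420663 171.72929437419216
purple 317 356 192 229
[array([ 0.582, -0.253,  0.164]), array([ 0.583, -0.271,  0.1  ])]
[array([ 0.568, -0.273,  0.164]), array([ 0.566, -0.296,  0.1  ])]
purple side [ 0.56190767 -0.31976001  0.16      ] [ 0.56437475 -0.3302708   0.        ] scene [ 5.65899261e-01 -3.35536941e-01  1.11022302e-16]
orange [ 0.42594975 -0.28527157  0.        ]
```

View pics/h.png

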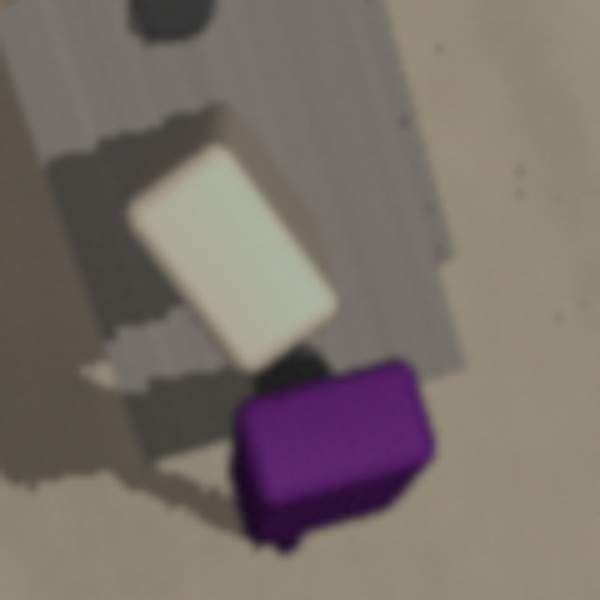

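Run:
```python
from h import *
c={n:calibration(n) for n in ['scene','side','wrist']}
P=np.array([(296,162.4),(313.6,149),(337.4,180),(321,193.6)])
W=np.array([ray(c['wrist'],*p,.174)[:2] for p in P]);print(W.round(4).tolist(),W.mean(0))
for i in range(3): d=W[i+1]-W[i];print(np.linalg.norm(d).round(4),np.degrees(np.arctan2(d[1],d[0])).round(1))
def tri(obs):
    A=np.zeros((3,3));b=np.zeros(3);R=[]
    for n,p in obs.items():
        E=np.array(c[n]['extrinsics']);o=E[:3,3];d=ray(c[n],*p,0)-o;d/=np.linalg.norm(d);M=np.eye(3)-np.outer(d,d);A+=M;b+=M@o;R.append((o,M))
    x=np.linalg.solve(A,b);return x.round(3),[np.linalg.norm(M@(x-o)).round(3) for o,M in R]
f=lambda u,v,x,y:(u+x/4,v+y/4)
print('white top',tri({'scene':f(290,195,213,71),'side':f(270,200,222,56),'wrist':P.mean(0)}))
print('purple handle',tri({'scene':f(290,195,287,225),'side':f(270,200,207,241),'wrist':(337,209)}))
print('purple fixed',tri({'scene':f(290,195,287,225),'side':f(270,200,207,241)}),'tip',tri({'scene':(359,286),'side':(321,297)}))
print('orange fixed',tri({'scene':f(290,195,52,145),'side':f(270,200,50,80)}),'tip',tri({'scene':(304,268),'side':(285,257)}))
print('orange',tri({'scene':f(290,195,52,145),'side':f(270,200,50,80),'wrist':(98,183)}),'tip',tri({'scene':(304,268),'side':(285,257),'wrist':(210,207)}))
```

```text
[[0.5553, -0.2199], [0.5684, -0.2127], [0.5814, -0.2359], [0.5689, -0.2438]] [ 0.56846438 -0.22807342]
0.0149 28.8
0.0266 -60.8
0.0148 -147.7
white top (array([ 0.569, -0.228,  0.172]), [np.float64(0.003), np.float64(0.003), np.float64(0.001)])
purple handle (array([ 0.578, -0.291,  0.085]), [np.float64(0.014), np.float64(0.014), np.float64(0.007)])
purple fixed (array([ 0.564, -0.333,  0.131]), [np.float64(0.002), np.float64(0.002)]) tip (array([ 0.564, -0.337,  0.005]), [np.float64(0.002), np.float64(0.002)])
orange fixed (array([ 0.466, -0.209,  0.132]), [np.float64(0.001), np.float64(0.001)]) tip (array([ 0.466, -0.206, -0.006]), [np.float64(0.003), np.float64(0.003)])
orange (array([ 0.449, -0.228,  0.166]), [np.float64(0.013), np.float64(0.023), np.float64(0.033)]) tip (array([ 0.455, -0.265,  0.062]), [np.float64(0.014), np.float64(0.019), np.float64(0.008)])
```

Run:
```python
from h import *
a=grab_frame('scene');b=grab_frame('side');cv2.imwrite('pics/i_a.png',a);cv2.imwrite('pics/i_b.png',b)
f=lambda im,u,v:cv2.resize(im[v:v+150,u:u+100],(400,600),interpolation=cv2.INTER_CUBIC)
cv2.imwrite('pics/i.png',np.hstack([f(a,290,170),f(b,260,170)]))
```

```text
(no output)
```

View pics/i.png

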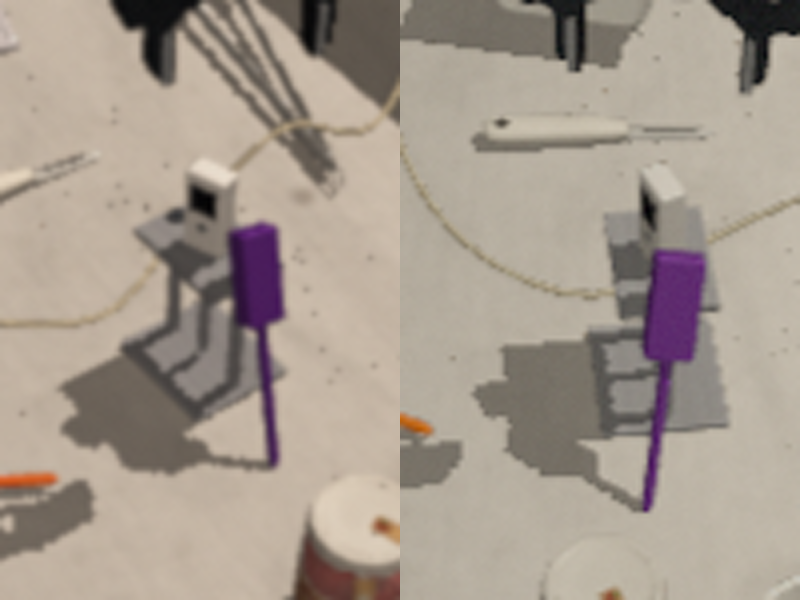

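The look-alikes have moved by themselves since the start: purple now leans towards the rack and orange has tipped towards the robot. I'll track their motion over time.

```bash
cat > t.py <<'E'
from h import *
from scipy.optimize import least_squares
def blobs():
    cs={n:calibration(n) for n in ('scene','side','wrist')};t=monitor.get_obs()['time'];ims={n:grab_frame(n) for n in cs}
    out={}
    for col,(lo,hi) in {'purple':((130,90,40),(160,255,255)),'orange':((5,185,120),(14,255,255))}.items():
        for n,im in ims.items():
            m=cv2.inRange(cv2.cvtColor(im,cv2.COLOR_BGR2HSV),lo,hi)
            k,L,S,C=cv2.connectedComponentsWithStats(m)
            if k>1:
                i=1+S[1:,4].argmax();out[col,n]=(S[i].tolist(),C[i].round(1).tolist())
    return t,out
if __name__=='__main__':
    t,o=blobs();print(t)
    for k,v in o.items():print(k,v)
E
python3 t.py; python3 -m inch '{"translation":[[0,0,0],[0,0,0],[0,0,0],[0,0,0]],"angular":[[0,0,0],[0,0,0],[0,0,0],[0,0,0]]}' >/dev/null; python3 t.py
```

```text
6.175
('purple', 'scene') ([348, 226, 13, 60, 327], [354.0, 243.2])
('purple', 'side') ([321, 233, 15, 65, 426], [327.0, 252.4])
('purple', 'wrist') ([316, 191, 40, 38, 1006], [335.0, 208.1])
('orange', 'scene') ([240, 286, 63, 13, 293], [259.5, 292.1])
('orange', 'side') ([209, 251, 57, 27, 269], [228.6, 263.4])
('orange', 'wrist') ([69, 165, 142, 44, 1474], [121.5, 187.2])
6.825
('purple', 'scene') ([348, 226, 13, 60, 327], [354.0, 243.2])
('purple', 'side') ([321, 233, 15, 65, 429], [327.0, 252.5])
('purple', 'wrist') ([317, 190, 39, 38, 1020], [335.2, 206.5])
('orange', 'scene') ([240, 286, 63, 13, 292], [259.5, 292.1])
('orange', 'side') ([209, 251, 57, 27, 279], [228.6, 263.5])
('orange', 'wrist') ([69, 164, 142, 44, 1470], [121.3, 186.4])
```

```bash
cat >> h.py <<'E'
def tri(obs,cs=None):
    A=np.zeros((3,3));b=np.zeros(3);R=[]
    for n,p in obs.items():
        c=cs[n] if cs else calibration(n)
        E=np.array(c['extrinsics']);o=E[:3,3];d=ray(c,*p,0)-o;d/=np.linalg.norm(d);M=np.eye(3)-np.outer(d,d);A+=M;b+=M@o;R.append((o,M))
    x=np.linalg.solve(A,b);return x.round(3),[np.linalg.norm(M@(x-o)).round(4) for o,M in R]
E
python3 - <<'E'
from h import *
f=lambda x,y:(290+x/4,170+y/4); g=lambda x,y:(260+(x-400)/4,170+y/4); w=lambda x,y:(270+x/5,120+y/5)
print('p top',tri({'scene':f(255,231),'side':g(680,254),'wrist':w(335,432)}))
print('p tip',tri({'scene':f(274,463),'side':g(647,508),'wrist':w(285,548)}))
print('p handle bottom',tri({'scene':f(263,322),'side':g(670,358)}))
print('white top',tri({'scene':f(213,167),'side':g(662,172),'wrist':(317,171.2)}))
print('o tip',tri({'scene':(303,289.5),'side':(266,277),'wrist':(210,207)}),'o end',tri({'scene':(241,292),'side':(210,256),'wrist':(71,177)}))
E
```

```text
p top (array([ 0.58 , -0.266,  0.147]), [np.float64(0.0029), np.float64(0.0031), np.float64(0.001)])
p tip (array([ 0.565, -0.336,  0.005]), [np.float64(0.002), np.float64(0.0023), np.float64(0.0006)])
p handle bottom (array([ 0.577, -0.289,  0.086]), [np.float64(0.0014), np.float64(0.0014)])
white top (array([ 0.569, -0.23 ,  0.177]), [np.float64(0.003), np.float64(0.0031), np.float64(0.0002)])
o tip (array([ 0.428, -0.285,  0.009]), [np.float64(0.0017), np.float64(0.0021), np.float64(0.0009)]) o end (array([ 0.279, -0.226,  0.014]), [np.float64(0.0031), np.float64(0.0024), np.float64(0.0014)])
```

Purple leans statically on the rack's plate edge (top near (0.580,-0.266,0.147)), clear of the probe. Gripping across the 18 mm thickness, with the axis at 29.5°, leaves about 10 mm to purple. I'm turning to that and centring.

```bash
python3 -m inch '{"translation":[[0,0,0],[0,0,0],[0,0,0],[0,0,0],[0.042,0.028,0]],"angular":[[0,0,-0.158],[0,0,-0.158],[0,0,-0.158],[0,0,-0.158],[0,0,0]]}' 0.25
python3 -m inch '{"translation":[[0,0,0],[0,0,0],[0,0,0]],"angular":[[0,0,0],[0,0,0],[0,0,0]]}'
python3 - <<'E'
from h import *
from scipy.spatial.transform import Rotation as R
o=monitor.get_obs();q=o['ee_rot'];M=R.from_quat([*q[1:],q[0]]).as_matrix();print(o['ee_pos'],M.round(3),np.degrees(np.arctan2(M[1,1],M[0,1])))
c=calibration('wrist');w=grab_frame('wrist');p=proj(c,[.569,-.229,.174]);print(p)
v=M.T@(np.array([.5685,-.2285,.136])-o['ee_pos']);print('to grasp units',v/.5)
u,y=p.astype(int);r=w[max(0,y-40):y+40,u-45:u+45];h=cv2.cvtColor(r,cv2.COLOR_BGR2HSV)
m=cv2.inRange(h,(0,0,140),(180,60,255));n,L,S,C=cv2.connectedComponentsWithStats(m);print(S.tolist())
cv2.imwrite('pics/j.png',cv2.resize(w[y-100:y+100,u-130:u+130],None,fx=3,fy=3))
E
```

```text
time: 7.6
ee_pos: [0.5674, -0.2336, 0.2612]
ee_rot: [0.0, 0.506, 0.862, -0.001]
contact_force: [0.4, 0.9, -0.2]
grip_width: 0.746
grip_force: 0.0
time: 7.98
ee_pos: [0.5678, -0.2324, 0.2613]
ee_rot: [0.0, 0.505, 0.863, -0.0]
contact_force: [0.8, -0.1, -0.7]
grip_width: 0.752
grip_force: 0.0
[ 0.56776574 -0.23240536  0.26131605] [[-0.49   0.872 -0.   ]
 [ 0.872  0.49  -0.001]
 [-0.001 -0.    -1.   ]] 29.313283639476715
[323.29770825 204.98469967]
to grasp units [0.0062382  0.00519564 0.25062662]
[[0, 0, 90, 80, 4710], [51, 0, 39, 80, 1523], [32, 20, 24, 39, 869], [0, 26, 3, 10, 21], [0, 54, 8, 11, 51], [0, 74, 10, 6, 26]]
```

View pics/j.png

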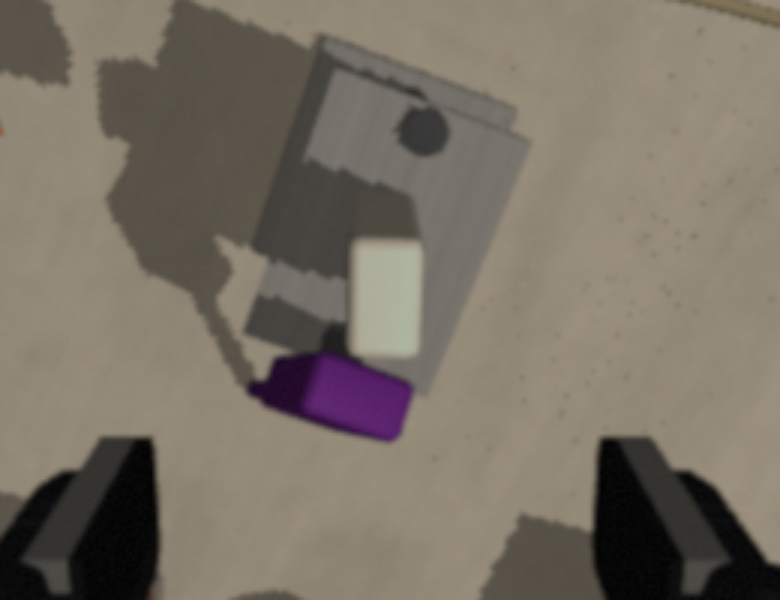

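The probe top is at crop (386,298), aligned with the tool. Purple's corner at (325,352) is close to the left finger's path, so I'll grip 5 mm to the +x side of centre.

```bash
python3 -m inch '{"translation":[[0.017,0.003,0],[0,0,0.1],[0,0,0.08],[0,0,0.05],[0,0,0.02]],"angular":[[0,0,0],[0,0,0],[0,0,0],[0,0,0],[0,0,0]]}'
python3 -m inch '{"translation":[[0,0,0],[0,0,0]],"angular":[[0,0,0],[0,0,0]]}'
python3 -m inch '{"translation":[[0,0,0],[0,0,0],[0,0,0],[0,0,0],[0,0,0]],"angular":[[0,0,0],[0,0,0],[0,0,0],[0,0,0],[0,0,0]]}' 1 40
```

```text
time: 8.65
ee_pos: [0.5642, -0.2224, 0.1348]
ee_rot: [-0.001, 0.504, 0.863, -0.0]
contact_force: [-0.9, -0.2, 0.4]
grip_width: 0.748
grip_force: 0.0
time: 8.9
ee_pos: [0.566, -0.2233, 0.1377]
ee_rot: [0.001, 0.505, 0.863, 0.0]
contact_force: [-0.1, 0.5, 0.2]
grip_width: 0.751
grip_force: 0.0
time: 9.52
ee_pos: [0.5653, -0.2232, 0.1368]
ee_rot: [0.0, 0.505, 0.863, 0.0]
contact_force: [-1.3, 0.1, 5.3]
grip_width: 0.204
grip_force: 39.4
```

```bash
python3 -m inch '{"translation":[[0,0,-0.02],[0,0,-0.05],[0,0,-0.06],[0,0,-0.06],[0,0,-0.06]],"angular":[[0,0,0],[0,0,0],[0,0,0],[0,0,0],[0,0,0]]}'
python3 -m inch '{"translation":[[0,0,-0.06],[0,0,-0.03],[0,0,0],[0,0,0]],"angular":[[0,0,0],[0,0,0],[0,0,0],[0,0,0]]}'
cat > m.py <<'E'
from h import *
from scipy.spatial.transform import Rotation as R
import sys
def stem(save=None):
    o=monitor.get_obs();q=o['ee_rot'];M=R.from_quat([*q[1:],q[0]]).as_matrix();t=o['ee_pos']
    return o,M,t
if __name__=='__main__':
    o,M,t=stem();cs={n:calibration(n) for n in('scene','side','wrist')}
    ims={n:grab_frame(n) for n in cs};g=o['grip_width'];print(t,g)
    for n in cs:
        pt=M@np.array([-.005,0,.126])+t  # expected tip
        hb=M@np.array([-.005,0,.026])+t
        print(n,'tip',proj(cs[n],pt).round(1),'stem top',proj(cs[n],hb).round(1))
        cv2.imwrite('pics/k_%s.png'%n,ims[n])
    S=[]
    for n in('scene','side'):
        u,v=((proj(cs[n],pt)+proj(cs[n],hb))/2).astype(int);S.append(cv2.resize(ims[n][v-50:v+50,u-33:u+33],(396,600),interpolation=cv2.INTER_CUBIC));print(n,'origin',u-33,v-50)
    cv2.imwrite('pics/k.png',np.hstack(S))
E
python3 m.py
```

```text
time: 10.15
ee_pos: [0.565, -0.2229, 0.2623]
ee_rot: [-0.0, 0.504, 0.863, 0.0]
contact_force: [0.5, 0.1, -0.4]
grip_width: 0.205
grip_force: 39.0
time: 10.65
ee_pos: [0.5644, -0.2228, 0.3048]
ee_rot: [-0.001, 0.505, 0.863, -0.0]
contact_force: [-0.3, -0.3, -0.2]
grip_width: 0.204
grip_force: 39.0
[ 0.56444084 -0.22278013  0.30479035] 0.20371310212062013
scene tip [341.8 209.6] stem top [343.5 176.9]
side tip [324.4 212.9] stem top [325.4 179. ]
wrist tip [319.1 200.3] stem top [319.8 250.6]
scene origin 309 143
side origin 291 145
```

View pics/k.png

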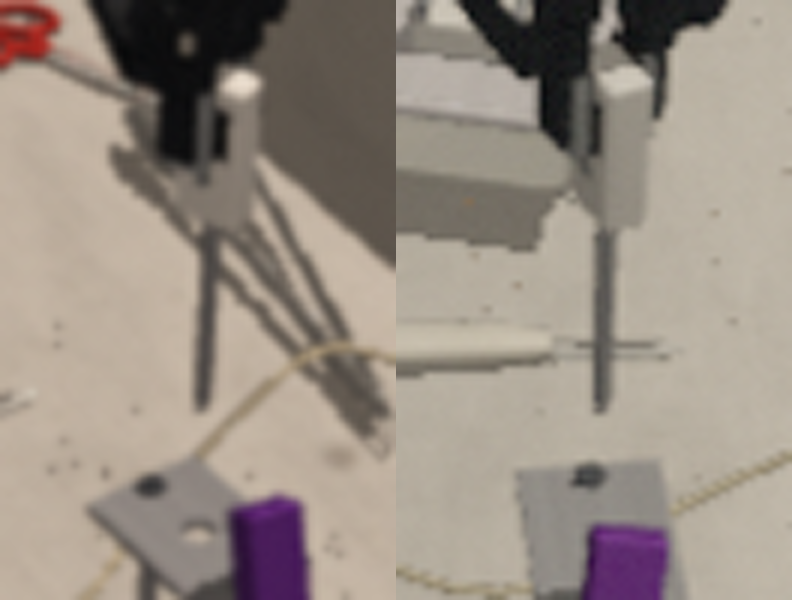

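The probe hangs in the fingers, upright. The tip is at scene (342.8,211.7) and side (325.0,213.7), with the rack hole below it.

Run:
```python
from h import *
from scipy.spatial.transform import Rotation as R
w=cv2.imread('pics/k_wrist.png')
cs={n:calibration(n) for n in('scene','side','wrist')}
T,_=tri({'scene':(342.8,211.7),'side':(325,213.7)},cs);S,_=tri({'scene':(343.8,181.3),'side':(325.8,183.3)},cs);print('tip',T,_,'stemtop',S)
o=monitor.get_obs();q=o['ee_rot'];M=R.from_quat([*q[1:],q[0]]).as_matrix();print('tool frame',M.T@(T-o['ee_pos']),M.T@(S-o['ee_pos']))
# stem edges in the wrist picture: dark/bright row profile
g=cv2.cvtColor(w,cv2.COLOR_BGR2GRAY)
for v in range(186,246,6): print(v,g[v,300:340:1].tolist())
```

```text
tip [ 0.568 -0.229  0.176] [np.float64(0.0004), np.float64(0.0004)] stemtop [ 0.568 -0.227  0.266]
tool frame [-0.0072729   0.00013232  0.12892965] [-0.00536415  0.00097087  0.03893158]
186 [120, 119, 118, 120, 120, 119, 119, 121, 121, 120, 117, 111, 103, 105, 110, 113, 115, 115, 114, 113, 113, 113, 113, 108, 94, 85, 102, 118, 122, 121, 122, 120, 121, 120, 120, 117, 117, 117, 118, 119]
192 [117, 117, 120, 119, 119, 120, 121, 120, 119, 120, 119, 120, 121, 119, 118, 114, 111, 108, 109, 109, 111, 115, 117, 120, 123, 122, 122, 121, 122, 122, 120, 120, 119, 116, 117, 117, 118, 120, 119, 119]
198 [119, 120, 120, 121, 121, 119, 119, 119, 120, 120, 121, 120, 119, 117, 118, 118, 116, 117, 117, 118, 119, 122, 123, 123, 121, 120, 121, 120, 121, 120, 118, 116, 116, 117, 119, 120, 121, 121, 120, 119]
204 [119, 121, 120, 119, 118, 119, 120, 120, 120, 120, 118, 115, 98, 72, 49, 44, 45, 47, 46, 48, 50, 60, 84, 109, 120, 121, 121, 119, 117, 117, 117, 119, 119, 119, 121, 120, 121, 119, 118, 119]
210 [71, 67, 57, 47, 42, 43, 45, 40, 43, 51, 61, 74, 71, 55, 46, 45, 47, 47, 48, 50, 51, 56, 72, 102, 118, 
[... 251 characters left out ...]
148]
222 [52, 57, 61, 61, 59, 60, 60, 59, 59, 57, 56, 54, 49, 46, 46, 47, 47, 46, 50, 49, 51, 55, 63, 84, 106, 117, 119, 120, 120, 119, 117, 119, 120, 121, 126, 138, 146, 146, 146, 146]
228 [65, 67, 67, 65, 67, 71, 74, 73, 74, 73, 72, 70, 70, 67, 69, 67, 69, 67, 69, 68, 70, 69, 72, 72, 71, 70, 71, 84, 90, 94, 100, 111, 127, 139, 143, 145, 146, 145, 146, 146]
234 [60, 68, 71, 73, 76, 75, 75, 76, 76, 76, 77, 76, 76, 77, 77, 76, 75, 76, 77, 77, 75, 75, 77, 76, 77, 77, 78, 77, 76, 76, 75, 76, 78, 85, 100, 124, 142, 146, 146, 147]
240 [98, 77, 73, 75, 74, 76, 75, 76, 77, 76, 76, 74, 76, 76, 77, 76, 77, 76, 75, 77, 78, 76, 76, 75, 76, 77, 77, 76, 77, 77, 76, 76, 75, 74, 74, 90, 124, 144, 146, 147]
```

```bash
python3 -m inch '{"translation":[[0.06,0.023,0],[0.087,0.034,0],[0.087,0.034,0],[0.087,0.034,0],[0.087,0.034,0]],"angular":[[0,0,0],[0,0,0],[0,0,0],[0,0,0],[0,0,0]]}'
python3 -m inch '{"translation":[[0.087,0.034,0],[0.087,0.034,0],[0.087,0.034,0],[0.027,0.01,0],[0,0,0]],"angular":[[0,0,0],[0,0,0],[0,0,0],[0,0,0],[0,0,0]]}'
python3 -m inch '{"translation":[[0,0,0],[0,0,0],[0,0,0]],"angular":[[0,0,0],[0,0,0],[0,0,0]]}'
cat > s.py <<'E'
from h import *
from scipy.spatial.transform import Rotation as R
o=monitor.get_obs();q=o['ee_rot'];M=R.from_quat([*q[1:],q[0]]).as_matrix();t=o['ee_pos']
c=calibration('wrist');w=grab_frame('wrist');cv2.imwrite('pics/s%.2f.png'%o['time'],w)
print(t,o['ee_rot'],o['contact_force'])
p=proj(c,[.4945,.176,.089]);print('hole pred',p,'tip pred',proj(c,t+M@np.array([-.0065,-.0005,.127])))
u,v=p.astype(int);g=cv2.cvtColor(w,cv2.COLOR_BGR2GRAY)
print(u-24,v-22);np.set_printoptions(linewidth=250)
print(g[v-22:v+23:2,u-24:u+25:2])
g2=g[190:226:2,300:336];print('stem rows190-226 cols 300-336');print(g2)
E
python3 s.py
```

```text
time: 11.42
ee_pos: [0.5337, -0.0049, 0.3058]
ee_rot: [-0.0, 0.505, 0.863, -0.0]
contact_force: [0.3, -0.0, -1.0]
grip_width: 0.204
grip_force: 39.0
time: 12.05
ee_pos: [0.5121, 0.1471, 0.3059]
ee_rot: [-0.0, 0.504, 0.864, -0.0]
contact_force: [-0.2, -0.4, -0.9]
grip_width: 0.208
grip_force: 39.0
time: 12.42
ee_pos: [0.5126, 0.1456, 0.3063]
ee_rot: [0.0, 0.505, 0.863, -0.0]
contact_force: [0.1, 0.2, -0.0]
grip_width: 0.206
grip_force: 39.0
[0.51261199 0.14560101 0.30633164] [ 1.08622499e-04  5.05338010e-01  8.62921481e-01 -5.09795583e-05] [ 0.1357191   0.2483732  -0.01193207]
hole pred [318.0003973  139.49109569] tip pred [318.51539586 201.79024016]
294 117
[[ 93  94  95 100  99 113 114 132 171 175 175 174 174 175 175 175 176 171 147 109 115 114 112 113 116]
 [ 93  94  99 100 109 115 123 164 175 174 175 174 175 174 176 175 175 176 161 117 103 111 112 116 116]
 [ 93  97  99 105 115 117 156 176 175 175 175 175 174 174 175 175 176 175 175 170 146 109 112 115 115]
 [ 95 102 103 115 116 146 173 173 174 175 174 175 174 175 176 175 175 175 175 176 175 164 130 110 116]
 [101 101 112 115 141 
[... 3912 characters left out ...]
40 139 132 119  87  51  41  44  43  44  46  46  50  52  72 118 147 156 155 153 151 152 153 153 153 155 157 157]
 [138 138 139 140 139 140 141 141 140 140 140 128  93  53  43  43  46  44  45  47  49  53  69 111 140 152 151 151 151 153 153 155 158 157 155 153]
 [138 138 139 140 139 140 139 140 140 139 139 123  88  52  42  44  45  46  45  48  50  52  67 106 137 149 150 151 152 153 157 158 156 154 152 153]
 [136 138 138 139 138 139 140 139 139 139 137 124  88  52  42  44  45  45  46  47  50  52  65 101 141 159 160 155 152 153 155 154 154 153 154 156]
 [138 139 138 138 137 138 138 138 137 139 136 117  80  49  44  44  47  44  46  48  50  53  63  88 123 145 155 160 161 158 153 151 151 155 156 155]]
```

Run:
```python
from h import *
from scipy.spatial.transform import Rotation as R
o=monitor.get_obs();q=o['ee_rot'];M=R.from_quat([*q[1:],q[0]]).as_matrix();t=o['ee_pos'];c=calibration('wrist')
H=ray(c,318.4,139.3,.089)
for dz in(.125,.127,.129):
    T=ray(c,317.5,200.2,t[2]-dz);print('tip',T,'tool',(M.T@(T-t)).round(4),'move units',(M.T@(H-T)/.5).round(4))
print(t,H)
```

```text
tip [0.51365285 0.14119929 0.18133683] tool [-0.0046 -0.0013  0.125 ] move units [0.0804 0.0016 0.1847]
tip [0.51392396 0.14071267 0.17933683] tool [-0.0051 -0.0013  0.127 ] move units [0.0815 0.0017 0.1807]
tip [0.51419508 0.14022605 0.17733683] tool [-0.0057 -0.0013  0.129 ] move units [0.0827 0.0017 0.1767]
[0.51253197 0.14586116 0.30633683] [0.49469184 0.1766536  0.089     ]
```

```bash
python3 -m inch '{"translation":[[0.05,0.002,0],[0.032,0,0],[0,0,0.05],[0,0,0.06],[0,0,0.03]],"angular":[[0,0,0],[0,0,0],[0,0,0],[0,0,0],[0,0,0]]}'
python3 -m inch '{"translation":[[0,0,0],[0,0,0],[0,0,0]],"angular":[[0,0,0],[0,0,0],[0,0,0]]}'
sed -i 's/^u,v=.*/u,v=p.astype(int);g=cv2.cvtColor(w,cv2.COLOR_BGR2GRAY)/; /^g2=/d' s.py
python3 s.py
python3 - <<'E'
from h import *
cs={n:calibration(n) for n in('scene','side')}
for n in cs:
    im=grab_frame(n);cv2.imwrite('pics/n_%s.png'%n,im);g=cv2.cvtColor(im,cv2.COLOR_BGR2GRAY)
    H=proj(cs[n],[.4947,.1766,.089]);T=proj(cs[n],[.4947,.1766,.109]);print(n,H,T)
    u,v=H.astype(int);print(u-10,v-26);np.set_printoptions(linewidth=250);print(g[v-26:v+14,u-10:u+11])
E
```

```text
time: 13.1
ee_pos: [0.4924, 0.1826, 0.2349]
ee_rot: [-0.001, 0.504, 0.863, -0.001]
contact_force: [0.2, 0.4, -0.8]
grip_width: 0.204
grip_force: 39.0
time: 13.48
ee_pos: [0.4938, 0.1832, 0.2375]
ee_rot: [0.001, 0.505, 0.863, 0.001]
contact_force: [0.5, 0.4, -0.7]
grip_width: 0.206
grip_force: 39.0
[0.49377868 0.18315099 0.23745902] [7.16594816e-04 5.04593782e-01 8.63356120e-01 9.00676177e-04] [ 0.49898941  0.44861797 -0.7407731 ]
hole pred [315.40848133 195.2038929 ] tip pred [318.53539632 201.80063824]
291 173
[[ 82  92  90 111 111 124 160 170 170 169 171 171 170 171 170 170 170 170 170 171 157 128 104 107 109]
 [ 95  88 108 112 117 158 171 170 170 169 170 170 169 171 170 171 170 170 170 170 171 169 153 118 109]
 [ 87 106 112 111 143 171 170 170 170 170 170 169 170 170 169 170 171 171 170 170 170 171 170 166 132]
 [100 113 112 141 168 170 169 170 170 170 170 169 169 169 169 170 170 170 170 170 171 171 171 171 165]
 [111 111 129 167 170 170 169 169 169 170 169 165 163 166 168 169 170 169 170 170 171 170 171 171 171]
 [108 107 126 164 170 170 171 170 168 159 144 131 128 129 138 152 16
[... 8187 characters left out ...]
58]
 [124 128 128 130 129 131 134 137 143 145 146 149 155 163 151 124 116 140 155 152 166]
 [126 129 128 130 128 129 128 128 129 129 127 131 131 135 132 128 128 136 146 157 170]
 [126 130 129 130 130 128 128 129 128 130 127 129 129 130 131 130 128 134 146 160 171]
 [118 122 124 126 127 128 130 128 129 129 129 130 129 128 128 128 130 135 155 168 170]
 [161 165 163 163 148 116 118 121 121 119 124 126 125 130 130 129 129 143 164 170 171]
 [171 175 173 172 168 163 163 162 162 163 161 147 113 116 118 119 132 151 160 170 172]
 [172 173 173 173 173 174 173 174 174 172 171 166 160 159 160 162 165 168 169 171 174]
 [173 175 173 173 173 173 174 175 174 172 171 171 171 172 172 172 172 172 170 172 173]]
```

Run:
```python
from h import *
from scipy.spatial.transform import Rotation as R
o=monitor.get_obs();q=o['ee_rot'];M=R.from_quat([*q[1:],q[0]]).as_matrix();t=o['ee_pos'];c=calibration('wrist')
H=ray(c,316.2,194.7,.089);T=ray(c,317.4,199.9,t[2]-.127);cs={n:calibration(n) for n in('scene','side')}
print(t,q,H,T,'move mm',(M.T@(H-T)*1e3).round(1))
F=tri({'scene':(262.5,162.3),'side':(304.5,138.8)},cs);G=tri({'scene':(263,167.5),'side':(304.8,144.4)},cs);print(F,G)
```

```text
[0.49337543 0.1829805  0.23693073] [3.76930229e-04 5.04548539e-01 8.63383121e-01 4.64738691e-04] [0.49431084 0.17661845 0.089     ] [0.49471204 0.17806413 0.10993073] move mm [-1.1 -1.1 20.9]
(array([0.496, 0.181, 0.107]), [np.float64(0.0005), np.float64(0.0005)]) (array([0.496, 0.183, 0.085]), [np.float64(0.0004), np.float64(0.0004)])
```

The wrist and fixed cameras agree that the tip is within about 1-2 mm of the hole axis. I'm lowering it slowly.

```bash
python3 -m inch '{"translation":[[0,-0.001,0.02],[0,0,0.02],[0,0,0.02],[0,0,0.02],[0,0,0]],"angular":[[0,0,0],[0,0,0],[0,0,0],[0,0,0],[0,0,0]]}'
python3 -m inch '{"translation":[[0,0,0.02],[0,0,0.02],[0,0,0.02],[0,0,0.01],[0,0,0]],"angular":[[0,0,0],[0,0,0],[0,0,0],[0,0,0],[0,0,0]]}'
python3 -m inch '{"translation":[[0,0,0],[0,0,0],[0,0,0],[0,0,0],[0,0,0]],"angular":[[0,0,0],[0,0,0],[0,0,0],[0,0,0],[0,0,0]]}'
sed -i 's/^print(g\[.*/print(g[v-28:v+29:2,u-30:u+31:2])/' s.py; python3 s.py
```

```text
time: 14.25
ee_pos: [0.4921, 0.1824, 0.1952]
ee_rot: [-0.001, 0.504, 0.863, -0.001]
contact_force: [-0.4, 0.3, -0.6]
grip_width: 0.205
grip_force: 39.0
time: 14.88
ee_pos: [0.4925, 0.1825, 0.1609]
ee_rot: [-0.0, 0.504, 0.863, -0.0]
contact_force: [0.2, -0.2, -0.9]
grip_width: 0.206
grip_force: 39.0
time: 15.5
ee_pos: [0.4927, 0.1826, 0.1614]
ee_rot: [0.0, 0.505, 0.863, 0.0]
contact_force: [-0.7, 0.2, -0.4]
grip_width: 0.202
grip_force: 39.0
[0.49270092 0.18262164 0.16137571] [7.48122942e-05 5.04519572e-01 8.63400250e-01 6.66230742e-05] [-0.65350255  0.21496708 -0.39161397]
hole pred [316.88295293 224.33706826] tip pred [318.53160528 201.79800965]
292 202
[[ 99  79  84 111 113 112 123 162 171 170 170 171 170 169 169 170 170 169 170 170 170 170 170 171 170 171 170 153 107 101 106]
 [ 89  63  69  98 112 120 160 170 170 170 170 170 170 170 170 170 170 170 169 170 170 171 170 171 170 171 170 171 166 142 107]
 [ 67  66  70 100 113 151 170 170 169 170 170 170 169 171 169 169 169 169 169 170 170 170 170 171 171 170 170 171 171 172 155]
 [ 65  67  64  77 140 169 169 169 169 170 170 170 170 17
[... 2546 characters left out ...]
 72  71  71  71  71  72  70  71  71  67 116 121  98  76  56  93]
 [ 76  76  76  75  69  57  87  74  69  70  71  71  71  72  71  72  71  71  71  71  72  71  71  71  68  78  56  34  40  52  60]
 [ 47  48  49  49  29   5  52  67  69  71  72  71  72  70  71  71  72  71  71  72  72  71  72  70  68  65  36  10  34  49  49]
 [ 50  50  50  48  23   6  36  66  69  71  71  72  71  72  72  72  71  72  71  72  72  71  72  70  68  64  22   5  25  48  49]
 [ 50  49  50  48  17   5  27  65  70  71  71  71  72  70  72  72  71  71  71  72  71  73  72  71  68  64  21   8  18  48  50]
 [ 48  48  49  46  11   5  37  68  69  71  71  71  71  71  70  71  72  71  72  72  73  71  71  71  70  65  26   5  14  47  48]]
```

The stem column (317.6) matches the hole centre (317.0) to about 0.5 mm, depth offsets agree to about 1 mm, and the tip is at z of about 0.034. It is steady, so I'm handing in.

```bash
python3 -c "
from station import workorder;print(workorder.hand_in())"
```

```text
the job is handed in; nothing more can be done
None
```

I handed the job in with the shutter pushed to its stop and the probe held steady and upright in the guide hole, tip about 34 mm above the worktop and within about 1–2 mm of the hole's axis; I saw no verdict, and the orange and purple look-alikes tipped over by themselves, the orange one ending with its handle past the table's edge.

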